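# Brush out the reference well of a dry block heater and hold the reference probe in it

## Task

Get ready to read the dry block heater's temperature: take the well brush from its seat in the tool stand and brush out the heater's wide ringed well, down to the bottom, up to the mouth and down to the bottom again, then hang the brush back in the empty seat. Take the reference probe from the stand, lower it upright into the same well, and press it gently on the bottom so that its spring-loaded steel sheath is pushed about 5 mm into the handle, never to its stop. Finish while still holding the probe there; leave the timer, the tube rack and the brown bottle where they stand.

Things in the scene. Friction and masses are not known exactly. Their poses are not given: they have to be found in the camera images.
- dry_block: Dry block heater, grey housing 150 (x) x 104 (y) mm, 66 mm high, fixed; white sloped control panel at its -x end, an aluminium insert 72 x 74 mm, top 78 mm above the bench, towards its +x end. The insert has five 7 mm holes (not used) and one of 16 mm, the reference well, ringed by a thin dark line 25 mm across. Origin: centre of the underside; z up.
- well_mouth (a point): Centre of the reference well's mouth, in the plane of the insert's top (78 mm above the bench). The well is vertical, round, 16 mm wide, 60 mm deep, mouth edge chamfered by 1.5 mm. z points up out of the well.
- well_floor: The flat floor of the reference well. Origin: centre of its upper face, 60 mm below the well's mouth.
- tool_stand: Aluminium bridge 150 (x) x 60 (y) mm, fixed; top plate 50 mm wide, 7 mm thick, on four rods, its upper face 105 mm above the bench; two 23 mm holes in it, 90 mm apart along its x, are the seats from which the tools hang by their shoulders. Origin: centre of the underside; z up. On its -y side stands the grey centrifuge, 236 mm high, its nearest wall at y = 0.20 and its front at x = 0.47.
- seat_near (a point): Centre of the stand's seat at its -x end, in the plane of the top plate's upper face.
- seat_far (a point): Centre of the stand's seat at its +x end, in the plane of the top plate's upper face. Which of the seats holds the brush and which the probe varies.
- well_brush: Well brush, about 60 g, hanging upright in a seat: round wooden handle 20 mm thick, 75 mm long, on a shoulder disc 32 mm wide, 5 mm thick; below it a tapered plug 15 mm long (19 to 13 mm wide), then a wire with soft white bristles 15 mm wide over the last 47 mm (stiff core 9 mm). Origin: centre of the shoulder's underside, on the plate when hung; z up along the handle. Yaw does not matter.
- brush_grip (a point): Point on the brush's axis to grip, 45 mm above the shoulder's underside.
- brush_tip (a point): Lower end of the brush, 92 mm below the shoulder's underside.
- probe: Cordless reference probe, about 110 g, hanging upright in the other seat: round black handle 26 mm thick, 87 mm long, on a shoulder disc 32 mm wide, 5 mm thick, with the same plug below; from it a straight steel sheath 12 mm thick with a round end points down. Origin: centre of the shoulder's underside; z up along the handle. Yaw does not matter.
- probe_grip (a point): Point on the probe's axis to grip, 50 mm above the shoulder's underside.
- sheath (a joint): How far the steel sheath is pushed up into the handle (m): 0 fully out, 0.014 at its stop. A spring pushes it out with 2 N at 0 and 0.5 N more for each mm (4.5 N at 5 mm).
- sheath_tip (a point): Round lower end of the sheath, 92 mm below the shoulder's underside when the sheath is fully out.
- timer_white: White bench timer, 25 x 68 mm, 64 mm high, loose; leave it. Origin: centre of the underside.
- rack_of_tubes: Navy rack with four capped 50 ml tubes, 68 x 150 mm, 121 mm high, loose, behind the heater and the stand; leave it. Origin: centre of the underside.
- brown_bottle: Brown reagent bottle with a black cap, 56 mm wide, 108 mm high, loose, behind the tool stand beside the grey centrifuge; leave it. Origin: centre of the underside.

How it is judged:
On the way, in this order (a step that is already met when the one before it is completed fails the run):
1. the brush has gone down to the bottom of the reference well (z of brush_tip in the frame of well_mouth below -0.05 m and horizontal distance between brush_tip and well_mouth below 0.008 m), for 0.05 s.
2. the brush has been drawn up to the mouth of the well (z of brush_tip in the frame of well_mouth above -0.015 m and horizontal distance between brush_tip and well_mouth below 0.03 m), for 0.05 s.
3. the brush has gone down to the bottom of the well again (all of step 1), for 0.05 s.
4. the brush hangs in a seat of the stand and is let go ((distance between well_brush and seat_near below 0.006 m or distance between well_brush and seat_far below 0.006 m) and angle between well_brush's own z axis and vertical below 0.1 rad and contact force between well_brush and the fingers below 0.1 N), for 0.2 s.
5. the probe stands upright on the floor of the well with its sheath pushed in 2 to 9 mm, for one second (value of joint sheath between 0.002 and 0.009 m and angle between probe's own z axis and vertical below 0.07 rad and contact force between probe and well_floor above 1 N), for 1 s.
At the end, for the whole second after the job is handed in: The gripper holds the probe still in the reference well, within 4 degrees of vertical, its tip on the well's floor (1 to 12 N) and its sheath pushed 2 to 9 mm into the handle; the brush hangs upright in a seat of the stand, its shoulder within 6 mm of the seat's centre, untouched (all of step 5 and horizontal distance between sheath_tip and well_mouth below 0.006 m and contact force between probe and well_floor below 12 N and contact force between probe and the fingers above 2 N and linear speed of probe below 0.02 m/s and (distance between well_brush and seat_near below 0.006 m or distance between well_brush and seat_far below 0.006 m) and angle between well_brush's own z axis and vertical below 0.1 rad and contact force between well_brush and the arm below 0.1 N); the arm keeps its last pose, push and grip.
It fails at once if the sheath is rammed to its stop (over 13 mm) (value of joint sheath above 0.013 m).
It fails at once if the timer, the tube rack or the brown bottle is moved more than 20 mm (distance of any of timer_white, rack_of_tubes, brown_bottle from where it was at the start of the episode above 0.02 m).
It also fails if it takes over 67 s, if anything falls off the work surface, if the arm or the gripper's body presses on something with over 40 N, if the wrist force passes 120 N, or if a joint passes its speed limit or range.

## Robot

A 6-joint arm with a two-finger parallel gripper is mounted at the origin on a cart in front of the work surface, level with it; the furniture and walls round the work are solid. World frame = base frame: x ahead of the robot, y to its left, z up, the work surface at z = 0. Lengths are in m, angles in rad, forces in N, time in s.
With the tool pointing down it reaches from about 0.3 to 0.75 m from the base axis. Payload 8.5 kg.
Tool frame: the origin (TCP) lies on the mounting face of the last link; the fingertips stand 173 mm ahead of it and the grasp point (between the pads) lies 155 mm ahead of it (robot.hold_point_z is the distance from the TCP to the grasp point, in m); z points along the fingers, y is the line along which they close (so a half turn about z gives the same grasp; the last joint's range is limited). The gripper opens to 85 mm and grips with 20 to 120 N. Pads are 22 mm wide; open, the fingers measure 114 mm over their backs; the gripper's body (76 mm by 85 mm) begins 54 mm behind the grasp point. The pads swing forward as they close: fully open they stand 13 mm farther back than shut.
Start: joints at [0.973, 0.381, 1.297, -0, 1.464, -0.215], TCP at [0.205, 0.51, 0.405] pointing down, gripper open.
Joint ranges: [-3.11, 3.11], [-0.89, 2.33], [0.22, 2.48], [-1.42, 4.56], [0.17, 2.85], [-2.88, 2.88]. Speed limits (rad/s): [2.39, 2.39, 3.14, 3.14, 3.14, 3.14].

## Interface

Orientations are given as [roll, pitch, yaw] about the fixed x, y, z axes, in that order (R = Rz(yaw) Ry(pitch) Rx(roll)).
In Python, from cell import robot gives the robot as it stands. The module is installed in compiled form; this text tells all that it offers.
- The arm moves only by the tool drive_tool, never from a script. Its argument "rows" is one flat list of numbers, 7 for each row, row after row: the turn, a rotation vector about the tool's x, y, z each as a share of pi/4 rad, from -1 to 1, then the shift along the tool's x, y, z each as a share of 8 cm, from -1 to 1, then the closure, from 0 (fully open) to 1 (shut). A call has 1 to 8 rows; each row is the pose to reach, as a shift and turn from the pose commanded when the call began, along the tool's axes at that moment; what a row does not reach only later rows make up. A row lasts 1/8 s, in which the tool goes at most 62.5 mm and 10.7 degrees, less where a joint would pass 70% of its speed; a pose out of reach is approached as far as the arm can. A call with a number of a shift or a turn outside -1 to 1 is refused whole. A call with a gripper value outside its range is refused whole. The fingers move at their own pace and stop on an object; the grip force is fixed at half the most. Time passes only in rows, so rows that repeat a pose let the fingers close. It gives the time, the measured TCP pose, the force, the opening and the grip force at its end, in the units of the state.
- robot.observe(): the state, without advancing time (a new reading comes with each control period).
- robot.capture(name): name is "scene" or "top" or "wrist"; returns (picture, depth): 400x640x3 uint8, red, green, blue; 400x640 float32, m along the optical axis (not along the pixel's ray), 0 where there is no reading.
- robot.camera_info(name): a dict with "K" (3x3 intrinsics, pixels), "R" (3x3) and "t" (3): a world point X has camera coordinates R X + t. Camera axes: x right, y down, z forward; pixel columns grow to the right and rows downward; lengths in m; the calibration is good to about 2 mm. A picture is of the moment at which its call begins: read the wrist's pose just before it. camera_info takes no time and is no camera call; for the wrist camera it gives the pose at the moment of the call.
- robot.sign_off(): hands the job in; it is judged then, once.
The state is a dict: "t": time; "joint_positions": joint angles; "qvel": joint speeds; "tau": joint torques, N m; "tool_pos": TCP position; "ee_rot": TCP orientation; "wrist_force": force on the tool from outside, world axes, zero at the start; "wrist_torque": the same for the moment, N m; "width": finger opening in m; "finger_force": force on a finger pad.
Only numpy, scipy, OpenCV 4.12 (cv2) and the standard library are available. Lean on these libraries where they do the work, as an engineer would, in place of code of your own. Each camera call takes 0.05 s, during which the arm holds its last target. There are 200 camera calls.

## Working session

There is one attempt and no reset: what is moved stays moved. The work goes in short steps, Python scripts to look and compute and a tool call to move; the robot and the scene stay as the last step left them, time stands still between calls to the robot, and variables do not carry over. Pictures are saved under pics/ and viewed, at most 10 in all, crops included, and the job is handed in when it is done.

Besides the shell and the picture viewer there is one more tool, called after ">>>" as name(argument=value, ...) on one line, values as JSON. drive_tool: Moves the arm, as the interface text tells. Its arguments: {"type":"object","properties":{"rows":{"type":"array"}},"required":["rows"]}

```bash
mkdir -p pics; python3 - <<'E'
from cell import robot
import cv2,numpy as np
s=robot.observe();print({k:np.round(v,3) for k,v in s.items()})
for n in ("scene","top"):
    p,d=robot.capture(n);cv2.imwrite(f"pics/{n}0.png",p[:,:,::-1]);i=robot.camera_info(n);np.savez(f"{n}0.npz",p=p,d=d,**i);print(n,np.round(i["K"],1).tolist(),np.round(i["R"],3).tolist(),np.round(i["t"],3))
E
```

```text
{'t': np.float64(0.0), 'joint_positions': array([ 0.973,  0.381,  1.298, -0.   ,  1.464, -0.215]), 'qvel': array([ 0.   , -0.001, -0.001, -0.   , -0.   ,  0.   ]), 'tau': array([ 1.0000e-03, -4.4846e+01, -2.3128e+01, -0.0000e+00,  5.0000e-03,
       -0.0000e+00]), 'tool_pos': array([0.205, 0.51 , 0.404]), 'ee_rot': array([-3.14 , -0.   ,  2.759]), 'wrist_force': array([ 0.643,  0.168, -0.608]), 'wrist_torque': array([-0.026,  0.023, -0.018]), 'finger_force': np.float64(0.0), 'width': np.float64(0.085)}
scene [[451.4, 0.0, 325.0], [0.0, 451.4, 202.2], [0.0, 0.0, 1.0]] [[0.565, -0.825, -0.001], [-0.586, -0.4, -0.705], [0.581, 0.399, -0.709]] [-0.118  0.516  0.769]
top [[374.6, 0.0, 319.0], [0.0, 374.6, 201.5], [0.0, 0.0, 1.0]] [[-0.01, -1.0, 0.019], [-0.995, 0.008, -0.098], [0.097, -0.02, -0.995]] [0.243 0.585 0.99 ]
```

View pics/scene0.png

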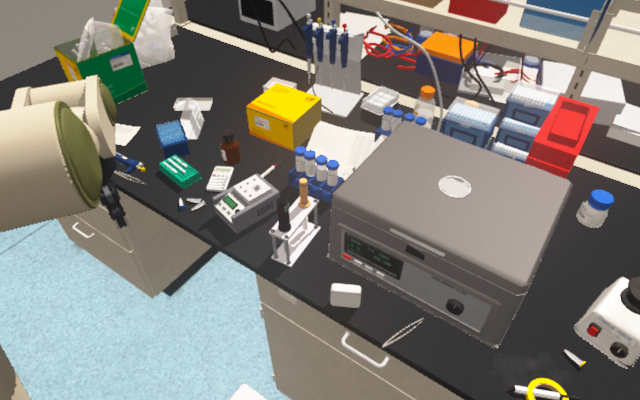

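View pics/top0.png

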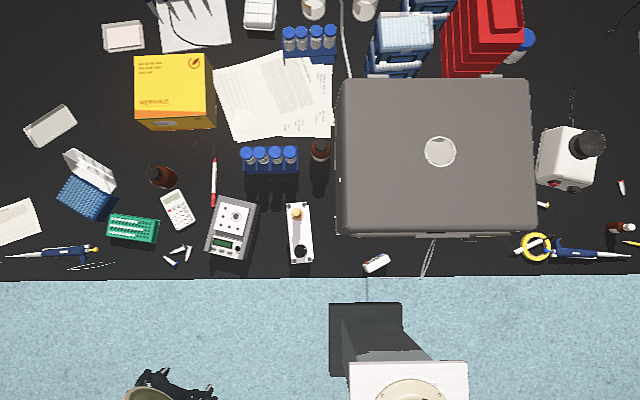

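The top view shows the heater around (232,228), the stand at (300,232) with the black probe in the near seat (300,250) and the wooden brush in the far seat (297,212). The tube rack is at (270,158), the bottle at (320,150) and the timer at (376,263). Next I'll enlarge.

```bash
cat > h.py <<'E'
import numpy as np,cv2
def proj(c,X): 
    q=c["R"]@np.asarray(X,float)+c["t"]; q=c["K"]@q; return q[:2]/q[2]
def ray(c,u,v,z):  # world point on pixel ray at height z
    o=-c["R"].T@c["t"]; r=c["R"].T@np.linalg.solve(c["K"],[u,v,1.]); return o+r*(z-o[2])/r[2]
def dep(c,d,u,v):
    r=np.linalg.solve(c["K"],[u,v,1.])*d[int(round(v)),int(round(u))]; return c["R"].T@(r-c["t"])
E
python3 - <<'E'
import numpy as np,cv2
from h import *
c=np.load("top0.npz");p=c["p"][:,:,::-1]
cv2.imwrite("pics/topc.png",cv2.resize(p[188:276,196:328],None,fx=6,fy=6,interpolation=cv2.INTER_CUBIC))
s=np.load("scene0.npz")
for n,u,v in (("probe",300,250),("brush",297,212),("ins",233,217),("timer",376,263)): print(n,np.round(dep(c,c["d"],u,v),3))
print(np.round(dep(s,s["d"],303,181),3),np.round(dep(s,s["d"],284,208),3))
E
```

```text
probe [0.462 0.285 0.197]
brush [0.548 0.292 0.184]
ins [0.544 0.46  0.074]
timer [0.423 0.094 0.066]
[0.543 0.292 0.187] [0.45  0.277 0.183]
```

View pics/topc.png

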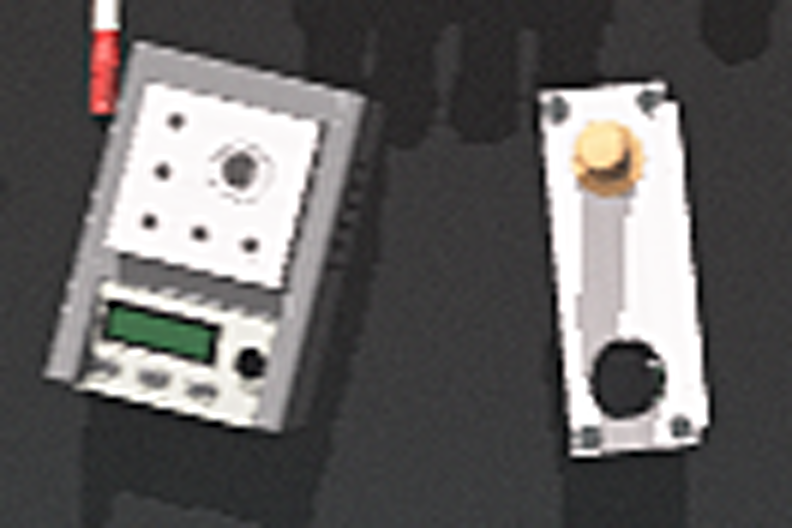

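The crop shows the ringed well at (240,170), the brush's top at (603,148), the probe's top at (628,378), and the stand's plate corners at (540,90), (665,83), (708,440) and (572,455).

```bash
python3 - <<'E'
import numpy as np
from h import *
c=np.load("top0.npz")
f=lambda u,v:(196+(u+.5)/6-.5,188+(v+.5)/6-.5)
for n,u,v,z in (("well",240,170,.078),("brushtop",603,148,.185),("probetop",628,378,.197),("c1",540,90,.105),("c2",665,83,.105),("c3",708,440,.105),("c4",572,455,.105)):
  print(n,np.round(ray(c,*f(u,v),z),4))
from cell import robot
i=robot.camera_info("wrist");print(i["K"],np.round(i["R"],3),np.round(i["t"],3))
from scipy.spatial.transform import Rotation as R
s=robot.observe();M=R.from_euler("xyz",s["ee_rot"]).as_matrix();print(np.round(M,3))
o=-i["R"].T@i["t"];print("cam in tool",M.T@(o-s["tool_pos"]),np.round(i["R"]@M,3))
E
```

```text
well [0.5462 0.4529 0.078 ]
brushtop [0.5469 0.294  0.185 ]
probetop [0.4605 0.2846 0.197 ]
c1 [0.5769 0.3235 0.105 ]
c2 [0.5794 0.2715 0.105 ]
c3 [0.432  0.2548 0.105 ]
c4 [0.4265 0.3105 0.105 ]
[[288.35601495   0.         318.71422226]
 [  0.         288.35601495 199.5815699 ]
 [  0.           0.           1.        ]] [[ 0.375  0.927 -0.001]
 [ 0.88  -0.355  0.316]
 [ 0.293 -0.119 -0.949]] [-0.549 -0.04   0.381]
[[-0.928  0.374 -0.001]
 [ 0.374  0.928 -0.001]
 [ 0.    -0.001 -1.   ]]
cam in tool [ 0.08230516 -0.00088277  0.03030935] [[-0.001  1.    -0.001]
 [-0.949 -0.001 -0.316]
 [-0.316  0.     0.949]]
```

>>> drive_tool(rows=[0,0,-0.487,-1,-0.18,0,0,0,0,-0.487,-1,-0.18,0,0,0,0,-0.487,-1,-0.18,0,0])

```text
t: 0.48
tool_pos: [0.2754, 0.4663, 0.4044]
ee_rot: [-3.141, -0.001, 3.139]
wrist_force: [0.7, 0.1, 0.7]
width: 0.0857
finger_force: 0.0
```

>>> drive_tool(rows=[0,0,0,-1,-0.3,0,0,0,0,0,-1,-0.3,0,0])

```text
t: 0.72
tool_pos: [0.3557, 0.4427, 0.4043]
ee_rot: [-3.141, -0.0, 3.138]
wrist_force: [-0.3, 0.8, -0.4]
width: 0.0853
finger_force: 0.0
```

>>> drive_tool(rows=[0,0,0,-1,-0.3,0,0,0,0,0,-1,-0.3,0,0])

```text
t: 0.98
tool_pos: [0.4359, 0.4185, 0.4041]
ee_rot: [-3.141, -0.001, 3.138]
wrist_force: [-1.2, 0.6, -0.9]
width: 0.0852
finger_force: 0.0
```

>>> drive_tool(rows=[0,0,0,-0.8,-0.6,0,0,0,0,0,-0.8,-0.6,0,0,0,0,0,-0.8,-0.6,0,0])

```text
t: 1.35
tool_pos: [0.498, 0.3711, 0.4044]
ee_rot: [3.142, -0.001, 3.14]
wrist_force: [-0.6, 0.7, 0.7]
width: 0.0852
finger_force: 0.0
```

```bash
python3 - <<'E'
from cell import robot
import cv2,numpy as np
s=robot.observe();print(s["t"],s["tool_pos"],s["ee_rot"])
i=robot.camera_info("wrist");p,d=robot.capture("wrist");np.savez("w1.npz",p=p,d=d,**i);cv2.imwrite("pics/w1.png",p[:,:,::-1])
from h import proj
for X in ((.546,.453,.078),(.547,.294,.185),(.4605,.2846,.197)):print(proj(i,X))
E
```

```text
1.35 [0.49803436 0.37106931 0.40444636] [ 3.14150671e+00 -9.83963492e-04  3.13978239e+00]
[392.48154172 226.49507762]
[218.98431914 284.7579413 ]
[182.56457476 179.12831351]
```

View pics/w1.png

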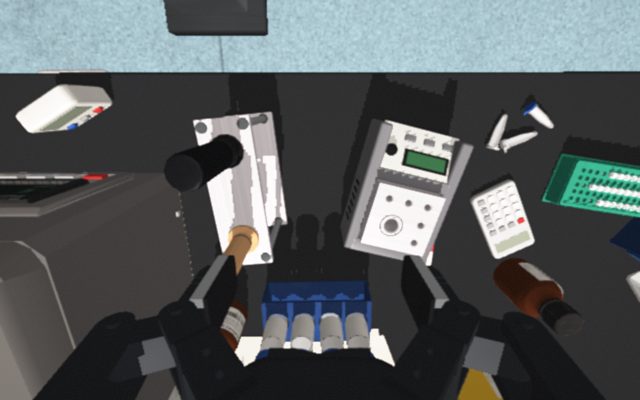

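Picture: the well is at about (390,225), the probe handle's top at (187,170) and the brush's shoulder at (242,238), with the brush handle partly behind a finger. I'll enlarge the well and the shoulders.

```bash
python3 - <<'E'
import numpy as np,cv2
c=np.load("w1.npz");p=c["p"][:,:,::-1]
a=cv2.resize(p[205:265,205:275],None,fx=5,fy=5,interpolation=cv2.INTER_CUBIC)
b=cv2.resize(p[195:255,360:430],None,fx=5,fy=5,interpolation=cv2.INTER_CUBIC)
e=cv2.resize(p[105:165,185:255],None,fx=5,fy=5,interpolation=cv2.INTER_CUBIC)
cv2.imwrite("pics/w1c.png",np.vstack([np.hstack([a,b]),np.hstack([e,e*0])]))
E
```

```text
(no output)
```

View pics/w1c.png

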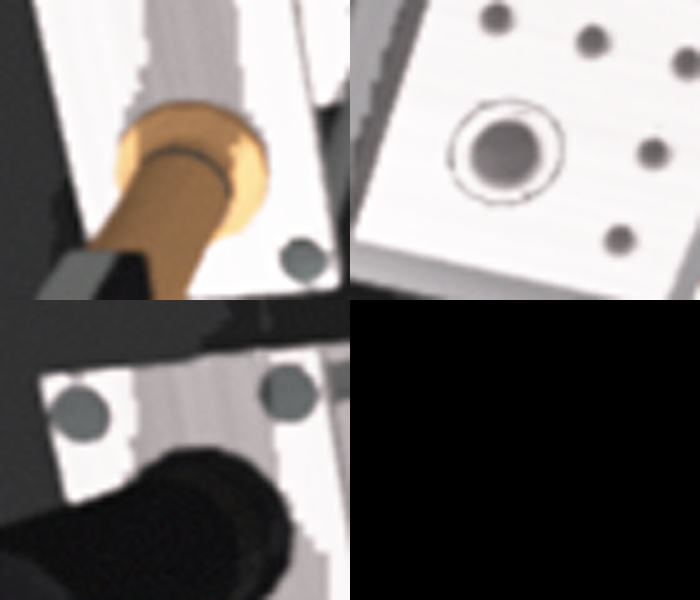

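The crop shows the ring centre at full-picture (390.8,225.0), the brush's shoulder disc centre at (243.2,238.4) and the probe's shoulder centre at about (227.8,147.6).

```bash
python3 - <<'E'
import numpy as np
from h import *
c=np.load("w1.npz")
for n,u,v,z in (("well",390.8,225,.078),("brush",243.2,238.4,.11),("probe",227.8,147.6,.11)): print(n,np.round(ray(c,u,v,z),4),np.round(dep(c,c["d"],u,v),3))
E
```

```text
well [0.5442 0.451  0.078 ] [0.552 0.456 0.061]
brush [0.5445 0.2942 0.11  ] [0.538 0.298 0.124]
probe [0.4532 0.288  0.11  ] [0.449 0.296 0.137]
```

>>> drive_tool(rows=[0,0,0,-0.6,-0.96,0,0,0,0,0,-0.6,-0.96,0,0,0,0,0,-0.6,-0.96,0,0])

```text
t: 1.78
tool_pos: [0.5457, 0.2942, 0.4049]
ee_rot: [3.141, -0.0, 3.14]
wrist_force: [0.0, 0.3, 0.3]
width: 0.0851
finger_force: 0.0
```

>>> drive_tool(rows=[0,0,0,0,0,0.5,0,0,0,0,0,0,1,0,0,0,0,0,0,1,0])

```text
t: 2.15
tool_pos: [0.5446, 0.2958, 0.3226]
ee_rot: [-3.14, -0.006, -3.14]
wrist_force: [0.3, 0.1, 0.2]
width: 0.0851
finger_force: 0.0
```

>>> drive_tool(rows=[0,0,0,0,0,0.24,0,0,0,0,0,0,0.24,0,0,0,0,0,0,0.24,0])

```text
t: 2.52
tool_pos: [0.546, 0.2947, 0.3074]
ee_rot: [3.141, 0.002, -3.141]
wrist_force: [0.1, 0.1, 0.6]
width: 0.0856
finger_force: 0.0
```

```bash
python3 - <<'E'
from cell import robot
import cv2,numpy as np
s=robot.observe();print(s["t"],s["tool_pos"],s["ee_rot"])
i=robot.camera_info("wrist");p,d=robot.capture("wrist");np.savez("w2.npz",p=p,d=d,**i);cv2.imwrite("pics/w2.png",p[:,:,::-1])
from h import proj
h=s["tool_pos"]
for z in (.185,.15,.11):print(proj(i,(h[0],h[1],z)))
E
```

```text
2.525 [0.54604501 0.29473436 0.30736636] [ 3.14069904e+00  2.33231844e-03 -3.14116148e+00]
[319.81774083 323.86260789]
[319.46656395 273.77160017]
[319.2198628 238.5827549]
```

View pics/w2.png

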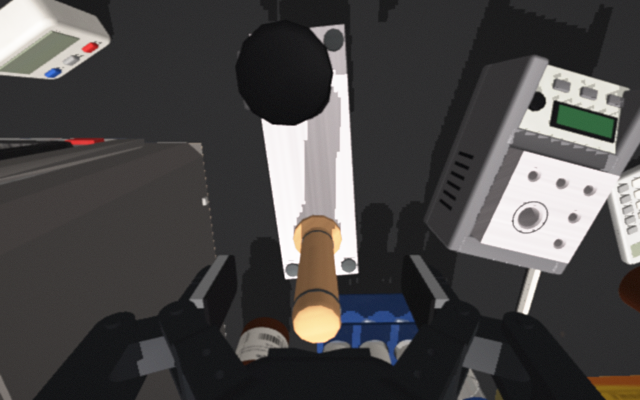

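The wrist picture shows the brush's top at (317,321), within 1 mm of the tool axis, and the ring at (529.5,217.5). Closing.

>>> drive_tool(rows=[0,0,0,0,-0.01,0,1,0,0,0,0,-0.01,0,1,0,0,0,0,-0.01,0,1,0,0,0,0,-0.01,0,1,0,0,0,0,-0.01,0,1,0,0,0,0,-0.01,0,1,0,0,0,0,-0.01,0,1,0,0,0,0,-0.01,0,1])

```text
t: 3.58
tool_pos: [0.5462, 0.2933, 0.3057]
ee_rot: [3.142, 0.0, 3.141]
wrist_force: [-0.1, 0.5, 1.7]
width: 0.0188
finger_force: 58.4
```

```bash
python3 - <<'E'
import numpy as np
from h import *
from cell import robot
c=np.load("w2.npz");print(ray(c,529.5,217.5,.078),ray(c,317,321,.185),ray(c,317.5,236,.11))
s=robot.observe();print(s["t"],s["tool_pos"],s["ee_rot"],s["width"],s["finger_force"])
E
```

```text
[0.54476097 0.45131261 0.078     ] [0.5446588  0.29363004 0.185     ] [0.54422254 0.29363799 0.11      ]
3.575 [0.54622634 0.29325022 0.3056617 ] [3.14155270e+00 3.00194455e-04 3.14124956e+00] 0.01884219814402471 58.44177961349487
```

>>> drive_tool(rows=[0,0,0,0,0,-0.4,1,0,0,0,0,0,-0.8,1,0,0,0,0,0,-1,1,0,0,0,0,0,-1,1])

```text
t: 4.08
tool_pos: [0.5462, 0.2933, 0.3862]
ee_rot: [3.141, 0.002, 3.141]
wrist_force: [0.3, -0.2, -1.1]
width: 0.0186
finger_force: 58.5
```

>>> drive_tool(rows=[0,0,0,0,0,-0.3,1,0,0,0,0,0,-0.3,1,0,0,0,0,0,-0.3,1])

```text
t: 4.45
tool_pos: [0.5462, 0.2933, 0.4079]
ee_rot: [-3.141, -0.002, 3.141]
wrist_force: [0.2, 0.9, -0.6]
width: 0.0185
finger_force: 58.6
```

>>> drive_tool(rows=[0,0,0,0,0.5,0,1,0,0,0,0,1,0,1,0,0,0,0,1,0,1])

```text
t: 4.82
tool_pos: [0.5458, 0.3754, 0.4073]
ee_rot: [-3.141, -0.003, -3.139]
wrist_force: [-0.2, 1.0, -0.5]
width: 0.0186
finger_force: 58.7
```

>>> drive_tool(rows=[0,0,0,0,0.5,0,1,0,0,0,0,0.97,0,1,0,0,0,0,0.97,0,1,0,0,0,0,0.97,0,1])

```text
t: 5.32
tool_pos: [0.5466, 0.4501, 0.4087]
ee_rot: [-3.14, -0.001, 3.141]
wrist_force: [0.0, -0.2, -0.5]
width: 0.0186
finger_force: 58.8
```

```bash
python3 - <<'E'
from cell import robot
import cv2,numpy as np
s=robot.observe();print(s["t"],s["tool_pos"],s["ee_rot"],s["width"])
i=robot.camera_info("wrist");p,d=robot.capture("wrist");np.savez("w3.npz",p=p,d=d,**i);cv2.imwrite("pics/w3.png",p[:,:,::-1])
from h import proj
h=s["tool_pos"]
for z in (.29,.215,.123):print(proj(i,(h[0]-.0015,h[1],z)))
print(proj(i,(.5445,.4512,.078)))
E
```

```text
5.325 [0.54660783 0.45007629 0.4086556 ] [-3.14043471e+00 -1.17743005e-03  3.14060364e+00] 0.01855571968465922
[320.41162136 328.71760724]
[319.8054146  240.08119898]
[319.50149901 195.64423784]
[320.45784057 182.45524054]
```

View pics/w3.png

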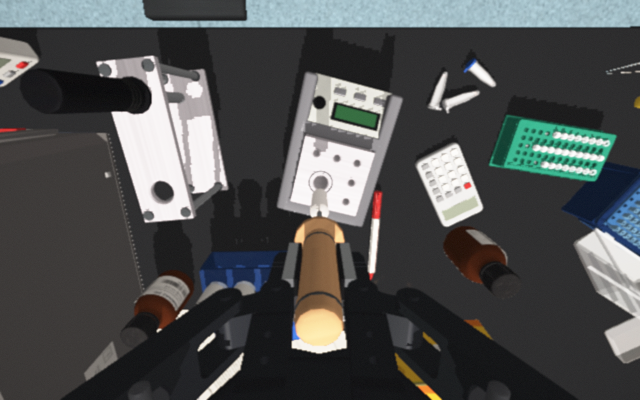

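The brush hangs at x≈320, in line with the ring at (320,183). The probe is in its seat, and the empty far seat is at (162,190). Lowering.

>>> drive_tool(rows=[0,0,0,0,0.01,0.2,1,0,0,0,0,0.01,0.4,1,0,0,0,0,0.01,0.55,1,0,0,0,0,0.01,0.7,1,0,0,0,0,0.01,0.7,1])

```text
t: 6.0
tool_pos: [0.5464, 0.4514, 0.3526]
ee_rot: [-3.141, -0.001, 3.141]
wrist_force: [0.4, 0.1, -0.2]
width: 0.0185
finger_force: 58.8
```

>>> drive_tool(rows=[0,0,0,0,0,0.15,1,0,0,0,0,0,0.3,1,0,0,0,0,0,0.4,1,0,0,0,0,0,0.48,1,0,0,0,0,0,0.48,1,0,0,0,0,0,0.48,1])

```text
t: 6.75
tool_pos: [0.5463, 0.4517, 0.3155]
ee_rot: [3.141, 0.001, 3.141]
wrist_force: [-1.5, -0.1, -0.1]
width: 0.019
finger_force: 58.8
```

>>> drive_tool(rows=[0,0,0,0,0,0.03,1,0,0,0,0,0,0.03,1,0,0,0,0,0,0.03,1])

```text
t: 7.12
tool_pos: [0.5463, 0.4517, 0.3128]
ee_rot: [3.142, 0.0, 3.141]
wrist_force: [-0.2, -0.3, -0.8]
width: 0.0188
finger_force: 58.8
```

>>> drive_tool(rows=[0,0,0,0,0,-0.2,1,0,0,0,0,0,-0.4,1,0,0,0,0,0,-0.55,1,0,0,0,0,0,-0.66,1,0,0,0,0,0,-0.66,1,0,0,0,0,0,-0.66,1])

```text
t: 7.88
tool_pos: [0.5462, 0.4516, 0.3649]
ee_rot: [-3.141, -0.001, 3.141]
wrist_force: [-0.3, 0.5, -2.0]
width: 0.0187
finger_force: 58.8
```

>>> drive_tool(rows=[0,0,0,0,0,0.2,1,0,0,0,0,0,0.4,1,0,0,0,0,0,0.55,1,0,0,0,0,0,0.66,1,0,0,0,0,0,0.66,1,0,0,0,0,0,0.66,1,0,0,0,0,0,0.66,1])

```text
t: 8.75
tool_pos: [0.5463, 0.4517, 0.3133]
ee_rot: [3.141, 0.001, 3.141]
wrist_force: [0.3, 0.2, -0.1]
width: 0.0188
finger_force: 58.9
```

>>> drive_tool(rows=[0,0,0,0,0,-0.3,1,0,0,0,0,0,-0.7,1,0,0,0,0,0,-1,1,0,0,0,0,0,-1,1])

```text
t: 9.25
tool_pos: [0.5461, 0.4516, 0.395]
ee_rot: [3.139, 0.004, 3.141]
wrist_force: [-0.7, 0.6, -0.8]
width: 0.0186
finger_force: 58.9
```

>>> drive_tool(rows=[0,0,0,0,0,-0.21,1,0,0,0,0,0,-0.21,1,0,0,0,0,0,-0.21,1])

```text
t: 9.62
tool_pos: [0.5463, 0.4517, 0.408]
ee_rot: [-3.141, -0.002, 3.141]
wrist_force: [0.3, 0.6, -0.7]
width: 0.0182
finger_force: 58.9
```

>>> drive_tool(rows=[0,0,0,0,-0.5,0,1,0,0,0,0,-1,0,1,0,0,0,0,-1,0,1])

```text
t: 10.0
tool_pos: [0.5466, 0.3695, 0.409]
ee_rot: [-3.141, -0.001, 3.139]
wrist_force: [-0.3, 0.5, -0.1]
width: 0.0186
finger_force: 58.9
```

>>> drive_tool(rows=[0,0,0,0,-0.5,0,1,0,0,0,0,-0.98,0,1,0,0,0,0,-0.98,0,1,0,0,0,0,-0.98,0,1,0,0,0,0,-0.98,0,1])

```text
t: 10.62
tool_pos: [0.5461, 0.2943, 0.4091]
ee_rot: [3.142, -0.0, -3.141]
wrist_force: [-0.2, 0.2, 0.1]
width: 0.0185
finger_force: 59.0
```

>>> drive_tool(rows=[0,0,0,0,0,0.3,1,0,0,0,0,0,0.6,1,0,0,0,0,0,0.85,1,0,0,0,0,0,1,1,0,0,0,0,0,1,1])

```text
t: 11.25
tool_pos: [0.5462, 0.2937, 0.3289]
ee_rot: [-3.141, -0.001, -3.141]
wrist_force: [1.0, -0.4, -0.1]
width: 0.0184
finger_force: 59.0
```

>>> drive_tool(rows=[0,0,0,0,0,0.1,1,0,0,0,0,0,0.2,1,0,0,0,0,0,0.28,1,0,0,0,0,0,0.28,1,0,0,0,0,0,0.28,1])

```text
t: 11.88
tool_pos: [0.5463, 0.2933, 0.3073]
ee_rot: [3.141, 0.0, 3.141]
wrist_force: [1.4, 0.1, 0.0]
width: 0.0187
finger_force: 59.0
```

Releasing by opening in place.

>>> drive_tool(rows=[0,0,0,0,0,0.015,1,0,0,0,0,0,0.015,0,0,0,0,0,0,0.015,0,0,0,0,0,0,0.015,0,0,0,0,0,0,0.015,0,0,0,0,0,0,0.015,0,0,0,0,0,0,0.015,0,0,0,0,0,0,0.015,0])

```text
t: 12.88
tool_pos: [0.5462, 0.2933, 0.3059]
ee_rot: [3.142, -0.0, 3.141]
wrist_force: [0.5, 0.4, 0.5]
width: 0.0851
finger_force: 0.0
```

```bash
python3 - <<'E'
from cell import robot
import cv2,numpy as np
s=robot.observe();print(s["t"],s["tool_pos"],s["width"])
i=robot.camera_info("wrist");p,d=robot.capture("wrist");np.savez("w4.npz",p=p,d=d,**i);cv2.imwrite("pics/w4.png",p[:,:,::-1])
E
```

```text
12.875 [0.5462039  0.29325473 0.30592099] 0.08508684959479754
```

View pics/w4.png

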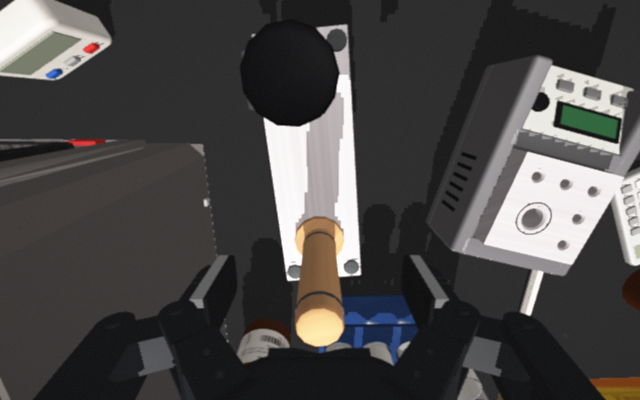

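The brush hangs upright with its top at (320,323) and its shoulder at (319.5,236). The probe's top is at (290.5,73) and the ring at (533,218).

```bash
python3 - <<'E'
import numpy as np
from h import *
c=np.load("w4.npz");print(ray(c,533,218,.078),ray(c,320,323,.185),ray(c,319.5,236,.11),ray(c,290.5,73,.197),dep(c,c["d"],290,73))
E
```

```text
[0.54423059 0.4510672  0.078     ] [0.5441859  0.29322794 0.185     ] [0.54320515 0.29327412 0.11      ] [0.4564198  0.28578432 0.197     ] [0.4564477  0.28568678 0.19730593]
```

>>> drive_tool(rows=[0,0,0,0,0,-0.4,0,0,0,0,0,0,-0.8,0,0,0,0,0,0,-1,0,0,0,0,0,0,-1,0])

```text
t: 13.42
tool_pos: [0.5461, 0.2933, 0.387]
ee_rot: [3.141, 0.002, 3.141]
wrist_force: [-0.4, -0.4, 0.4]
width: 0.0851
finger_force: 0.0
```

>>> drive_tool(rows=[0,0,0,0.5,0,-0.2,0,0,0,0,1,-0.09,-0.2,0,0,0,0,1,-0.09,-0.2,0,0,0,0,1,-0.09,-0.2,0])

```text
t: 13.92
tool_pos: [0.4667, 0.2861, 0.4014]
ee_rot: [-3.141, -0.0, 3.141]
wrist_force: [0.5, 0.9, -0.6]
width: 0.0855
finger_force: 0.0
```

>>> drive_tool(rows=[0,0,0,0.11,0,0.2,0,0,0,0,0.11,0,0.2,0,0,0,0,0.11,0,0.2,0])

```text
t: 14.3
tool_pos: [0.4583, 0.2861, 0.386]
ee_rot: [3.142, 0.0, 3.141]
wrist_force: [0.7, -0.6, 0.6]
width: 0.0855
finger_force: 0.0
```

```bash
python3 - <<'E'
from cell import robot
import cv2,numpy as np
s=robot.observe();print(s["t"],s["tool_pos"],s["ee_rot"],s["width"])
i=robot.camera_info("wrist");p,d=robot.capture("wrist");np.savez("w5.npz",p=p,d=d,**i);cv2.imwrite("pics/w5.png",p[:,:,::-1])
from h import proj
h=s["tool_pos"]
for z in (.197,.11):print(proj(i,(h[0],h[1],z)))
E
```

```text
14.3 [0.45825286 0.28613203 0.38603387] [3.14150513e+00 3.59230925e-04 3.14101781e+00] 0.0855367508713794
[319.4954439  245.27102776]
[319.18151396 200.04185128]
```

View pics/w5.png

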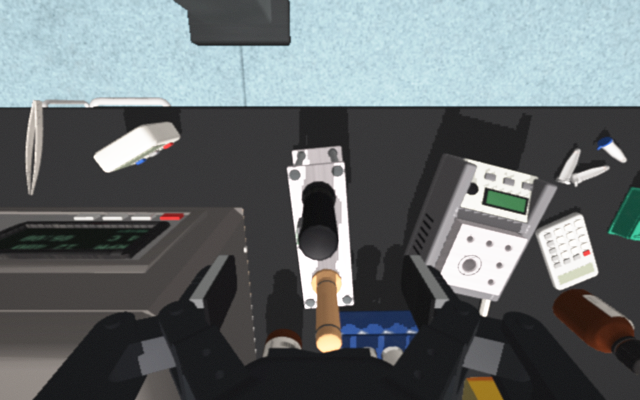

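The probe's top is at (319,240), about 2.5 mm short of the tool axis. I'll correct for that, descend and close.

>>> drive_tool(rows=[0,0,0,0.03,0,0.3,0,0,0,0,0.03,0,0.6,0,0,0,0,0.03,0,0.85,0,0,0,0,0.03,0,0.95,0,0,0,0,0.03,0,0.95,0,0,0,0,0.03,0,0.95,0])

```text
t: 15.1
tool_pos: [0.4553, 0.2862, 0.3108]
ee_rot: [3.141, 0.002, 3.141]
wrist_force: [-0.6, -0.2, -0.3]
width: 0.0855
finger_force: 0.0
```

>>> drive_tool(rows=[0,0,0,0,0,0,1,0,0,0,0,0,0,1,0,0,0,0,0,0,1,0,0,0,0,0,0,1,0,0,0,0,0,0,1,0,0,0,0,0,0,1,0,0,0,0,0,0,1,0,0,0,0,0,0,1])

```text
t: 16.1
tool_pos: [0.455, 0.286, 0.3102]
ee_rot: [-3.142, 0.0, 3.141]
wrist_force: [-1.7, -2.1, 5.1]
width: 0.0245
finger_force: 58.7
```

>>> drive_tool(rows=[0,0,0,0,0,-0.4,1,0,0,0,0,0,-0.8,1,0,0,0,0,0,-1,1,0,0,0,0,0,-1,1,0,0,0,0,0,-1,1])

```text
t: 16.73
tool_pos: [0.4549, 0.2861, 0.3887]
ee_rot: [-3.141, -0.002, 3.141]
wrist_force: [0.3, -0.9, -1.7]
width: 0.0252
finger_force: 58.9
```

>>> drive_tool(rows=[0,0,0,0,0,-0.3,1,0,0,0,0,0,-0.3,1,0,0,0,0,0,-0.3,1,0,0,0,0,0,-0.3,1])

```text
t: 17.23
tool_pos: [0.455, 0.2861, 0.4128]
ee_rot: [-3.141, -0.002, 3.141]
wrist_force: [-0.1, 0.7, -1.0]
width: 0.0251
finger_force: 59.0
```

```bash
python3 - <<'E'
from cell import robot
import cv2,numpy as np
s=robot.observe();print(s["t"],s["tool_pos"],s["ee_rot"],s["width"])
i=robot.camera_info("wrist");p,d=robot.capture("wrist");np.savez("w6.npz",p=p,d=d,**i);cv2.imwrite("pics/w6.png",p[:,:,::-1])
from h import proj
h=s["tool_pos"]
for z in (.302,.215,.118):print(proj(i,(h[0]-.0015,h[1],z)))
E
```

```text
17.225 [0.45500327 0.2860593  0.41279794] [-3.14095866e+00 -1.84920708e-03  3.14124268e+00] 0.02508027148066955
[320.3817602  345.28709842]
[319.63971204 237.35251955]
[319.3344501  192.95065906]
```

View pics/w6.png

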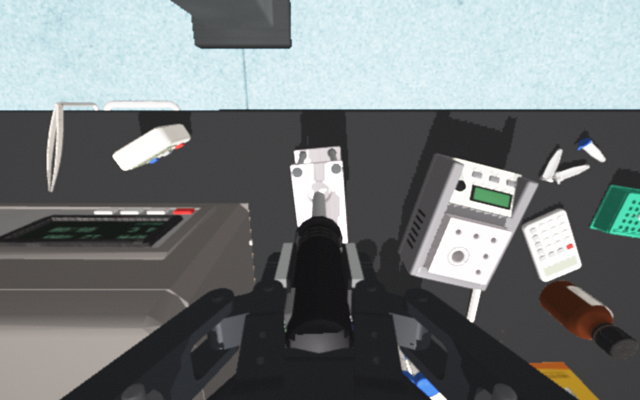

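The probe is held upright: handle at x≈320, sheath tip about (319,193), well at (458,256). I'll measure the held sheath's axis and the well with the depth image.

```bash
cat >> h.py <<'E'
def cloud(c):
    v,u=np.mgrid[:400,:640]; d=c["d"]
    q=np.stack([u,v,np.ones_like(u)],-1).reshape(-1,3)@np.linalg.inv(c["K"]).T*d.reshape(-1,1)
    return ((q-c["t"])@c["R"]),u.ravel(),v.ravel()
def axis(c,tcp):  # held tool: sheath points by height
    P,u,v=cloud(c); n=np.hypot(P[:,0]-tcp[0],P[:,1]-tcp[1])
    off=tcp[2]-.2972  # tip height
    for a,b in ((0,.01),(.01,.02),(.02,.03),(.03,.04),(.04,.06),(.06,.076)):
        m=(n<.02)&(P[:,2]>off+a)&(P[:,2]<off+b)
        if m.sum()>3: print(a,m.sum(),"x min",np.round(P[m,0].min(),4),"y",np.round([P[m,1].min(),P[m,1].max(),P[m,1].mean()],4),"u",u[m].min(),u[m].max(),"v",v[m].min(),v[m].max())
def well(c):  # dark hole near the expected mouth
    x,y=proj(c,(.5443,.4511,.078)); g=cv2.cvtColor(c["p"],cv2.COLOR_RGB2GRAY)
    P,u,v=cloud(c); m=(np.hypot(P[:,0]-.5443,P[:,1]-.4511)<.02)&(P[:,2]<.075)&(np.hypot(u-x,v-y)<14)
    print("exp",x,y,"hole px",m.sum(),u[m].min(),u[m].max(),v[m].min(),v[m].max())
    r=g[int(y)-14:int(y)+15,int(x)-14:int(x)+15]; return r
E
python3 - <<'E'
import numpy as np
from h import *
c=np.load("w6.npz");axis(c,(.455,.2861,.4128));r=well(c);print(r[::2,::2])
E
```

```text
0 15 x min 0.4503 y [0.2792 0.2895 0.2846] u 312 323 v 191 196
0.01 41 x min 0.4501 y [0.2792 0.2904 0.2848] u 312 324 v 193 199
0.02 47 x min 0.4499 y [0.2795 0.2902 0.2849] u 312 324 v 196 202
0.03 44 x min 0.45 y [0.2797 0.2909 0.2852] u 312 325 v 200 207
0.04 124 x min 0.4501 y [0.2791 0.2907 0.2848] u 311 325 v 203 215
0.06 50 x min 0.448 y [0.2795 0.2903 0.2852] u 311 325 v 211 216
exp 457.9903711399734 255.84695438424447 hole px 106 451 463 250 260
[[255 254 254 254 254 254 254 254 254 254 254 254 254 254 254]
 [254 254 254 254 254 254 254 254 254 254 254 254 254 254 254]
 [254 254 254 254 254 254 255 255 254 254 254 254 254 254 254]
 [254 254 254 254 254 247 235 235 237 236 238 253 254 254 254]
 [255 254 254 255 244 240 254 255 255 255 254 238 244 254 254]
 [255 255 255 247 251 254 204 150 136 192 253 254 241 252 254]
 [254 255 254 241 255 176 134 135 133 135 199 253 254 239 254]
 [254 255 240 253 241 147 143 142 141 137 162 248 254 236 255]
 [254 255 242 254 227 153 147 142 140 138 174 247 254 247 255]
 [255 255 247 253 242 167 152 145 139 151 217 253 224 254 254]
 [254 255 253 239 255 231 188 173 177 219 249 223 251 255 254]
 [254 254 255 248 245 253 253 249 253 255 249 253 255 254 254]
 [254 254 254 255 253 239 235 236 238 246 253 254 254 255 255]
 [254 254 254 254 254 254 254 254 255 255 254 254 254 254 254]
 [255 254 254 254 254 254 254 254 254 254 254 254 254 254 254]]
```

>>> drive_tool(rows=[0,0,0,-0.3,0.5,0,1,0,0,0,-0.5,1,0,1,0,0,0,-0.5,1,0,1])

```text
t: 17.65
tool_pos: [0.4955, 0.3679, 0.4123]
ee_rot: [-3.141, -0.001, -3.14]
wrist_force: [-0.7, 0.1, -2.3]
width: 0.0251
finger_force: 59.3
```

>>> drive_tool(rows=[0,0,0,-0.3,0.5,0,1,0,0,0,-0.6,1,0,1,0,0,0,-0.6,1,0,1])

```text
t: 18.02
tool_pos: [0.5439, 0.4473, 0.4116]
ee_rot: [-3.141, -0.002, -3.141]
wrist_force: [0.5, -1.1, -1.4]
width: 0.0245
finger_force: 59.5
```

>>> drive_tool(rows=[0,0,0,0,0.08,0.1,1,0,0,0,0,0.08,0.2,1,0,0,0,0,0.08,0.2,1,0,0,0,0,0.08,0.2,1,0,0,0,0,0.08,0.2,1])

```text
t: 18.65
tool_pos: [0.543, 0.4522, 0.3984]
ee_rot: [3.141, 0.001, 3.141]
wrist_force: [-0.1, 0.1, -1.3]
width: 0.0248
finger_force: 59.5
```

```bash
python3 - <<'E'
import numpy as np,cv2
from cell import robot
from h import *
s=robot.observe();print(s["t"],s["tool_pos"],s["ee_rot"])
i=robot.camera_info("wrist");p,d=robot.capture("wrist");np.savez("w7.npz",p=p,d=d,**i)
c=np.load("w7.npz");axis(c,s["tool_pos"]);r=well(c);print(r)
E
```

```text
18.65 [0.54299633 0.45224618 0.39842656] [3.14123104e+00 6.32308293e-04 3.14109348e+00]
0 14 x min 0.5384 y [0.4456 0.4569 0.4514] u 312 324 v 191 196
0.01 40 x min 0.5386 y [0.4457 0.4568 0.4513] u 312 324 v 192 198
0.02 47 x min 0.5388 y [0.4459 0.4567 0.4511] u 312 324 v 196 202
0.03 49 x min 0.5389 y [0.4461 0.4573 0.4517] u 312 325 v 199 207
0.04 125 x min 0.5387 y [0.4455 0.4571 0.4513] u 311 325 v 203 215
0.06 44 x min 0.5359 y [0.446  0.4567 0.4514] u 311 325 v 211 216
exp 317.90688895447215 187.5976769298788 hole px 143 311 324 180 192
[[246 247 246 247 247 247 247 247 247 247 246 247 246 246 246 246 246 246
  246 246 246 246 247 246 247 247 247 247 247]
 [245 245 245 245 246 246 246 247 247 248 248 248 248 247 245 244 245 246
  246 246 246 245 245 246 246 246 246 247 247]
 [244 244 244 244 245 245 245 245 244 243 244 244 242 240 230 220 222 235
  241 243 246 247 246 246 246 246 246 246 246]
 [245 245 245 245 245 245 245 243 224 198 195 199 193 196 192 187 182 187
  202 223 236 242 246 247 246 246 245 246 245]
 [246 246 246 246 246 246 245 237 192 151 169 195 214 230 236 237
[... 2260 characters left out ...]
228 212 213 180 116  83  79  83  85  88  91  93
   96  95 100 127 175 217 241 249 250 249 249]
 [249 249 249 249 250 249 245 229 186 126  86  77  79  85  85  88  89  92
   95  93  94 125 202 243 251 251 251 250 250]
 [249 248 248 249 249 249 250 247 230 153  86  76  79  81  87  87  92  93
   95  94  95 145 234 249 250 250 250 251 251]
 [248 248 248 248 248 248 249 250 246 181  97  79  80  82  84  88  92  95
   95  93  95 153 240 250 249 249 249 249 250]
 [248 248 247 248 248 248 248 250 248 186  97  77  81  83  87  88  89  93
   95  97  95 149 240 250 250 249 249 249 249]
 [248 248 248 248 248 248 248 249 248 187  97  77  79  82  85  88  90  93
   94  95  95 140 230 249 250 250 250 250 250]]
```

Sheath axis and ring centre agree to about 0.5 mm. Lowering.

>>> drive_tool(rows=[0,0,0,0,0,0.1,1,0,0,0,0,0,0.2,1,0,0,0,0,0,0.3,1,0,0,0,0,0,0.4,1,0,0,0,0,0,0.5,1,0,0,0,0,0,0.5,1])

```text
t: 19.45
tool_pos: [0.5431, 0.4524, 0.357]
ee_rot: [-3.141, -0.001, 3.141]
wrist_force: [-0.2, 0.4, -1.4]
width: 0.025
finger_force: 59.5
```

>>> drive_tool(rows=[0,0,0,0,0,0.1,1,0,0,0,0,0,0.2,1,0,0,0,0,0,0.3,1,0,0,0,0,0,0.4,1,0,0,0,0,0,0.46,1,0,0,0,0,0,0.46,1,0,0,0,0,0,0.46,1])

```text
t: 20.32
tool_pos: [0.5431, 0.4525, 0.3215]
ee_rot: [3.141, 0.001, 3.141]
wrist_force: [-1.0, -0.5, -1.4]
width: 0.0245
finger_force: 59.5
```

Floor is expected at TCP 0.315. I'll go down 6.4 mm, then check the force.

>>> drive_tool(rows=[0,0,0,0,0,0.03,1,0,0,0,0,0,0.06,1,0,0,0,0,0,0.08,1,0,0,0,0,0,0.08,1,0,0,0,0,0,0.08,1])

```text
t: 20.95
tool_pos: [0.543, 0.4524, 0.315]
ee_rot: [3.141, 0.0, 3.141]
wrist_force: [-0.6, -0.7, 0.4]
width: 0.0245
finger_force: 59.5
```

```bash
python3 -c "
from cell import robot
s=robot.observe();print(s['tool_pos'],s['wrist_force'])"
```

```text
[0.54303919 0.45244342 0.31497543] [-0.6372287  -0.66643382  0.38411437]
```

>>> drive_tool(rows=[0,0,0,0,0,0.02,1,0,0,0,0,0,0.04,1,0,0,0,0,0,0.06,1,0,0,0,0,0,0.06,1,0,0,0,0,0,0.06,1,0,0,0,0,0,0.06,1])

```text
t: 21.7
tool_pos: [0.543, 0.4525, 0.3101]
ee_rot: [3.141, 0.0, 3.141]
wrist_force: [0.4, -0.4, 3.5]
width: 0.025
finger_force: 59.6
```

>>> drive_tool(rows=[0,0,0,0,0,0,1,0,0,0,0,0,0,1,0,0,0,0,0,0,1,0,0,0,0,0,0,1,0,0,0,0,0,0,1,0,0,0,0,0,0,1,0,0,0,0,0,0,1,0,0,0,0,0,0,1])

```text
t: 22.7
tool_pos: [0.5431, 0.4524, 0.3099]
ee_rot: [-3.142, -0.0, 3.141]
wrist_force: [0.6, -1.1, 3.5]
width: 0.025
finger_force: 59.6
```

```bash
python3 -c "
from cell import robot
print(robot.sign_off())"
```

```text
the job is handed in; nothing more can be done
None
```

I brushed the well down, up and down again, hung the brush back in its seat, and handed the job in at about 23 s with the probe held upright on the well floor. About 4.8 N of push puts the sheath roughly 5 mm in (estimated, not measured directly). The hand-in gave no verdict.

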